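# Load the blue slide carrier into the rack

## Task

Take the slide carrier with the blue tab out of the black waiting stand and put it upright into the one empty slot of the light grey rack, between the carriers already there. Keep hold of it until it is fully down in the slot, then let go, and leave the rack's other carriers in their slots.

Things in the scene. Friction and masses are not known exactly. Their poses are not given: they have to be found in the camera images.
- blue_carrier_tab (a point): Blue-tabbed carrier, an upright card: plate 76 wide (x) x 8 thick (y) x 60 mm tall, on it a tab 36 (x) x 8 (y) x 50 mm tall; 40-85 g. Point: centre of the tab, 85 mm above the foot, 25 mm above the plate's shoulders; z up. In one of 3 slots, 50 mm apart along y, of a fixed black stand; others hold orange and yellow tabs. Grip across the 36 mm (x). Stand top 55 mm above the foot.
- empty_slot (a point): Middle of the floor (green strip) of the empty slot, 8 mm above the table, in a fixed light grey rack; x along the slot, y across, z up. 5 slots 30 mm apart (y), empty: one of the middle 3. Grooves 11 mm wide, straight for 35 mm, flaring to 26 mm at the rack's top, 55 mm above the floor; 88 mm between end walls. Home: carrier's tab centre 85 mm above this point, its x along the slot.
- seated_a_tab (a point): One of two loose black-tabbed carriers in the rack, same shape as the blue one; point at its tab's centre, 85 mm above its foot; z up, x along its slot. To stay in its slot. All carriers' tops are 118 mm above the table: carry the blue one's foot over them.
- seated_b_tab (a point): The other loose black-tabbed carrier in the rack, same shape and point; to stay in its slot. The black-tabbed carriers in the rack's two end slots are locked in place.

How it is judged:
On the way:
1. the blue-tabbed carrier is down in the empty slot while the fingers still hold it (x of blue_carrier_tab in the frame of empty_slot between -0.015 and 0.015 m and y of blue_carrier_tab in the frame of empty_slot between -0.012 and 0.012 m and z of blue_carrier_tab in the frame of empty_slot below 0.095 m and angle between blue_carrier_tab's own z axis and vertical below 0.175 rad and angle between the x axis of blue_carrier_tab and the x axis of empty_slot, either way round below 0.175 rad and contact force between the fingers and blue_carrier above 0.5 N), for 0.1 s.
At the end, for the whole second after the job is handed in: The blue carrier rests in the empty slot: tab centre within 15 mm lengthwise, 12 mm crosswise of the slot middle, under 95 mm above its floor (85 is home), upright and aligned within 10 degrees. The two loose black-tabbed carriers: tabs within 20 mm of their starts, upright within 10 degrees (x of blue_carrier_tab in the frame of empty_slot between -0.015 and 0.015 m and y of blue_carrier_tab in the frame of empty_slot between -0.012 and 0.012 m and z of blue_carrier_tab in the frame of empty_slot below 0.095 m and angle between each of blue_carrier_tab, seated_a_tab, seated_b_tab's own z axis and vertical below 0.175 rad and angle between the x axis of blue_carrier_tab and the x axis of empty_slot, either way round below 0.175 rad and linear speed of blue_carrier below 0.02 m/s and distance of each of seated_a_tab, seated_b_tab from where it was at the start of the episode below 0.02 m); the robot touches nothing.
It also fails if it takes over 38 s, if anything falls off the work surface, if the arm or the gripper's body presses on something with over 40 N, if the wrist force passes 120 N, or if a joint passes its speed limit or range.

## Robot

A 6-joint arm with a two-finger parallel gripper is mounted at the origin on the work surface. World frame = base frame: x ahead of the robot, y to its left, z up, the work surface at z = 0. Lengths are in m, angles in rad, forces in N, time in s.
With the tool pointing down it reaches from about 0.2 to 0.875 m from the base axis. Payload 3.4 kg.
Tool frame: the origin (TCP) lies midway between the tips of the shut fingers; the grasp point (between the pads) lies 19 mm behind it; z points along the fingers, y is the line along which they close (so a half turn about z gives the same grasp; the last joint's range is limited). The gripper opens to 94 mm and grips with 3 to 60 N. Pads are 16 mm wide; open, the fingers measure 119 mm over their backs; the gripper's body (75 mm by 177 mm) begins 78 mm behind the grasp point.
Start: joints at [-1.312, 0.276, 1.505, -0, 1.361, -0.121], TCP at [0.213, -0.534, 0.205] pointing down, gripper open.
Joint ranges: [-2.89, 2.89], [-0.75, 2.08], [0.22, 2.7], [-1.18, 4.32], [0.11, 2.71], [-2.7, 2.7]. Speed limits (rad/s): [2.57, 2.57, 3.14, 3.14, 3.14, 3.14].

## Interface

Orientations are given as a rotation vector (axis times angle).
In Python, from workcell import env gives the robot as it stands.
- The arm moves only by the tool arm_command, never from a script. Its argument "moves" is one flat list of numbers, 7 for each row, row after row: the turn, a rotation vector about the tool's x, y, z in degrees, then the shift along the tool's x, y, z in mm, then the opening, from -1 (shut) to 1 (fully open). A call has exactly 10 rows; each row shifts and turns the commanded pose from where the row before left it, along the tool's axes as they then stand; what a row does not reach is not made up. A row lasts 1/8 s, in which the tool goes at most 62.5 mm and 10.7 degrees, less where a joint would pass 70% of its speed; a pose out of reach is approached as far as the arm can. A call is refused whole if a number of a shift passes 62.5 or a number of a turn 10.7, either way. A call with a gripper value outside its range is refused whole. The fingers move at their own pace and stop on an object; "force" is the grip in N (left out, the last holds). Time passes only in rows, so rows that do not move let the fingers close, or fill a call up. It gives the time, the measured TCP pose, the force, the opening and the grip force at its end, in the units of the state.
- env.observe(): the state, without advancing time (a new reading comes with each control period).
- env.capture(name): name is "side" or "top" or "wrist"; returns (picture, depth): 384x512x3 uint8, blue, green, red; 384x512 float32, m along the optical axis (not along the pixel's ray), 0 where there is no reading.
- env.camera_model(name): a dict with "fx", "fy", "cx", "cy" (pixels), "eye" and "rotation" of the camera in the world. Camera axes: x right, y up, looking along -z (the intrinsics and any distortion apply to the point x, -y, -z); pixel columns grow to the right and rows downward; lengths in m; the calibration is good to about 2 mm. The wrist camera is an equidistant fisheye: a pixel r from the principal point sees the ray r / f radians off the axis. A picture is of the moment at which its call begins: read the wrist's pose just before it. camera_model takes no time and is no camera call; for the wrist camera it gives the pose at the moment of the call.
- env.sign_off(): hands the job in; it is judged then, once.
The state is a dict: "time_s": time; "q": joint angles; "qd": joint speeds; "joint_torque": joint torques, N m; "ee_pos": TCP position; "ee_rot": TCP orientation; "wrist_force": force on the tool from outside, world axes, zero at the start; "torque": the same for the moment, N m; "grip_width": finger opening in m; "grip_force": force on a finger pad.
Only numpy, scipy, OpenCV 4.12 (cv2) and the standard library are available. Lean on these libraries where they do the work, as an engineer would, in place of code of your own. Each camera call takes 0.05 s, during which the arm holds its last target. There are 200 camera calls.

## Working session

There is one attempt and no reset: what is moved stays moved. The work goes in short steps, Python scripts to look and compute and a tool call to move; the robot and the scene stay as the last step left them, time stands still between calls to the robot, and variables do not carry over. Pictures are saved under pics/ and viewed, at most 10 in all, crops included, and the job is handed in when it is done.

Besides the shell and the picture viewer there is one more tool, called after "Emit:" as name(argument=value, ...), one argument or row to a line, values as JSON. arm_command: Moves the arm, as the interface text tells. Its arguments: {"type":"object","properties":{"moves":{"type":"array"},"force":{"type":"number"}},"required":["moves"]}

```bash
mkdir -p pics; cat > h.py <<'E'
import numpy as np, cv2
from workcell import env
def snap(n,tag):
    m=env.camera_model(n); p,d=env.capture(n); cv2.imwrite(f'pics/{tag}.png',p); np.savez(f'{tag}.npz',d=d,p=p,**{k:np.array(v) for k,v in m.items()}); return p,d,m
def cloud(tag):
    f=np.load(tag+'.npz'); d=f['d']; v,u=np.mgrid[:384,:512]
    c=np.stack([(u-f['cx'])/f['fx']*d,-(v-f['cy'])/f['fy']*d,-d],-1)
    return c@f['rotation'].T+f['eye'], f['p']
E
python3 - <<'E'
from h import *
s=env.observe(); print(s['time_s'],s['ee_pos'],s['ee_rot'],s['grip_width'])
for n in('top','side'):
    p,d,m=snap(n,n+'1'); print(n,{k:np.round(v,3).tolist() if not isinstance(v,str) else v for k,v in m.items()})
a=cv2.imread('pics/top1.png');b=cv2.imread('pics/side1.png')
cv2.imwrite('pics/both.png',np.vstack([cv2.resize(a,(400,300)),cv2.resize(b,(400,300))]))
E
```

```text
0.0 [ 0.21302544 -0.53346856  0.20463513] [-3.08335567e+00 -5.92712795e-01  1.90428681e-04] 0.094101186305503
top {'fx': 396.023, 'fy': 396.023, 'cx': 254.608, 'cy': 191.719, 'eye': [0.416, -0.028, 0.746], 'rotation': [0.133, -0.114, -1.548]}
side {'fx': 394.152, 'fy': 394.152, 'cx': 255.308, 'cy': 189.711, 'eye': [0.162, 0.584, 0.502], 'rotation': [0.363, -1.331, -2.299]}
```

View pics/top1.png

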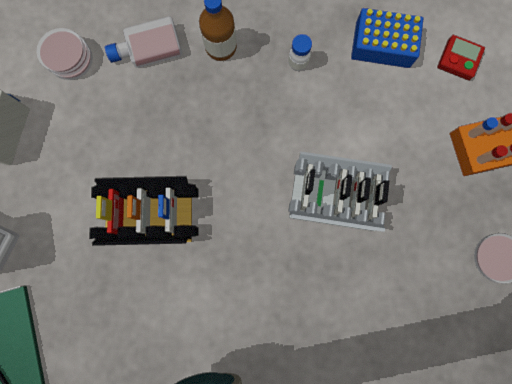

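View pics/side1.png

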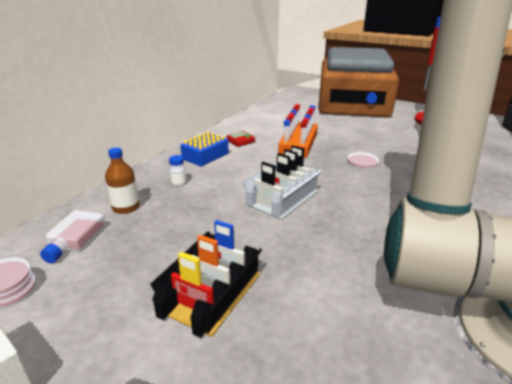

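The top view shows the blue tab at about (163,207) in the stand, and the green strip at (320,192) in the rack. The rack is turned slightly. Next I'll get 3D positions from the depth.

```bash
sed -i 's/@f\[.rotation.\].T/@cv2.Rodrigues(f["rotation"])[0].T/' h.py; python3 - <<'E'
from h import *
def fit(n,P):
    P=P[np.isfinite(P).all(1)]; r=cv2.minAreaRect((P[:,:2]*1000).astype(np.float32)); print(n,len(P),'med',np.median(P,0).round(4),'z',np.percentile(P[:,2],[2,50,98]).round(3),'rect',np.round(r[0],1),np.round(r[1],1),round(r[2],1))
for tag in('top1','side1'):
    W,p=cloud(tag); h=cv2.cvtColor(p,cv2.COLOR_BGR2HSV); H,S,V=[h[...,i] for i in range(3)]
    v,u=np.mgrid[:384,:512]
    box=lambda a,b,c,d:(u>=a)&(u<=c)&(v>=b)&(v<=d)
    if tag=='top1': A,B=box(85,170,210,255),box(285,150,405,235)
    else: A,B=box(150,210,265,340),box(240,140,325,220)
    z=W[...,2]
    fit(tag+' blue',W[A&(H>100)&(H<130)&(S>130)])
    fit(tag+' bluetop',W[A&(H>100)&(H<130)&(S>130)&(z>.108)])
    fit(tag+' green',W[B&(H>45)&(H<85)&(S>100)])
    fit(tag+' table',W[box(220,250,280,300)] if tag=='top1' else W[box(60,300,120,340)])
    fit(tag+' rack',W[B&(z>.05)&(z<.07)])
    fit(tag+' stand',W[A&(z>.045)&(z<.07)&(V<50)])
    M=(B&(z>.09)&(z<.13)).astype(np.uint8)
    k,l=cv2.connectedComponents(M)
    for i in range(1,k):
        if (l==i).sum()>15: fit(tag+' tab',W[(l==i)&(z>.108)])
a=np.load('top1.npz')['p']
cv2.imwrite('pics/crop1.png',np.hstack([cv2.resize(a[165:255,80:210],(400,277)),cv2.resize(a[145:235,283:413],(400,277))]))
E
```

```text
top1 blue 376 med [0.4949 0.1334 0.0627] z [0.031 0.063 0.119] rect [485.7 118. ] [298.5 123.1] 86.9
top1 bluetop 109 med [0.4904 0.131  0.1176] z [0.112 0.118 0.12 ] rect [450.2  61. ] [187.2  31.5] 59.5
top1 green 126 med [ 0.5313 -0.1409  0.0089] z [0.006 0.009 0.106] rect [ 501.1 -114.8] [ 81.3 229.3] 24.7
top1 table 3111 med [ 3.792e-01 -1.260e-02 -2.000e-04] z [-0.003 -0.     0.002] rect [379.3 -12.2] [ 90.8 112.1] 1.2
top1 rack 3089 med [ 0.5248 -0.1744  0.061 ] z [0.051 0.061 0.069] rect [ 530.6 -169.7] [163.4 119.3] 82.3
top1 stand 2893 med [0.5136 0.1771 0.0573] z [0.046 0.057 0.064] rect [489.2 180.1] [117. 186.] 2.4
top1 tab 122 med [ 0.537  -0.1098  0.1175] z [0.111 0.117 0.12 ] rect [ 537.9 -110.2] [ 9.  35.2] 82.7
top1 tab 137 med [ 0.5296 -0.1689  0.1169] z [0.109 0.117 0.119] rect [ 530.4 -169.4] [ 8.6 36.2] 82.6
top1 tab 146 med [ 0.5257 -0.1979  0.1171] z [0.109 0.117 0.12 ] rect [ 526.2 -198.9] [ 8.8 35.9] 82.3
top1 tab 149 med [ 0.5212 -0.2276  0.1172] z [0.109 0.117 0.12 ] rect [ 522. -229.] [ 9.4 35.7] 82.6
side1 blue 288 med [0.4872 0.1349 0.0893] z [0.071 0.089 0.118] rect [334.9 335.2] [ 32.2 604.7] 37.9
side1 bluetop 76 med [0.4881 0.1342 0.1165] z [0.11  0.117 0.119] rect [323.4 350.3] [ 28.5 567.1] 37.6
  return _methods._mean(a, axis=axis, dtype=dtype,
  ret = um.true_divide(
Traceback (most recent call last):
IndexError: index -1 is out of bounds for axis 0 with size 0
```

```bash
python3 - <<'E'
from h import *
def fit(n,P):
    r=cv2.minAreaRect((P[:,:2]*1000).astype(np.float32)); print(n,len(P),'med',np.median(P,0).round(4),'rect',np.round(r[0],1),np.round(r[1],1),round(r[2],1))
for tag in('top1','side1'):
    W,p=cloud(tag); h=cv2.cvtColor(p,cv2.COLOR_BGR2HSV); H,S,V=[h[...,i] for i in range(3)]
    x,y,z=[W[...,i] for i in range(3)]
    near=(x>.42)&(x<.56)&(y>.09)&(y<.28)
    b=near&(H>100)&(H<130)&(S>100)
    for lo,hi in((.07,.08),(.08,.09),(.09,.1),(.1,.11),(.114,.125),(.11,.13)):
        q=b&(z>lo)&(z<hi)
        if q.sum()>8: fit(f'{tag} blue {lo}',W[q])
    q=near&(z>.109)&(z<.13); k,l=cv2.connectedComponents(q.astype(np.uint8))
    for i in range(1,k):
        if (l==i).sum()>20: fit(tag+' any',W[l==i])
    q=near&(z>.045)&(z<.072)&~(b); 
    if q.sum(): fit(tag+' stand',W[q])
    q=(abs(x-.53)<.1)&(y<-.08)&(y>-.26)&(z>.109)&(z<.13); k,l=cv2.connectedComponents(q.astype(np.uint8))
    for i in range(1,k):
        if (l==i).sum()>12: fit(tag+' rack tab',W[l==i])
    g=(abs(x-.53)<.1)&(y<-.08)&(y>-.26)&(H>45)&(H<85)&(S>100)&(z<.02)
    if g.sum(): fit(tag+' green',W[g])
a=np.load('top1.npz')['p']
cv2.imwrite('pics/crop1.png',np.hstack([cv2.resize(a[165:255,80:210],(400,277)),cv2.resize(a[145:235,283:413],(400,277))]))
E
```

```text
top1 blue 0.07 24 med [0.4941 0.128  0.0769] rect [490.9 127.9] [32.3  1. ] 2.9
top1 blue 0.08 26 med [0.4867 0.1279 0.0859] rect [489.6 127.9] [ 4.3 32.5] 85.1
top1 blue 0.09 22 med [0.4907 0.1277 0.0938] rect [490.4 127.7] [32.1  1.1] 2.6
top1 blue 0.114 117 med [0.4919 0.1314 0.1176] rect [491.1 131.2] [34.4  7.9] 3.2
top1 blue 0.11 126 med [0.4917 0.1311 0.1175] rect [491.1 131.2] [34.4  7.9] 3.2
top1 any 152 med [0.4892 0.1801 0.1171] rect [489.3 181.1] [35.6  8.6] 3.8
top1 any 138 med [0.4914 0.1307 0.1175] rect [491.1 131. ] [34.4  8.3] 3.2
top1 any 158 med [0.4867 0.2297 0.1168] rect [487.  230.8] [35.3  9.1] 4.1
top1 stand 3726 med [0.4856 0.1791 0.0586] rect [489.6 181.9] [119.4 186.1] 2.3
top1 rack tab 122 med [ 0.537  -0.1098  0.1175] rect [ 537.9 -110.2] [ 9.  35.2] 82.7
top1 rack tab 134 med [ 0.5296 -0.1689  0.117 ] rect [ 530.3 -169.5] [ 8.6 36.2] 82.2
top1 rack tab 142 med [ 0.5257 -0.1981  0.1171] rect [ 526.2 -198.9] [ 8.8 35.9] 82.3
top1 rack tab 146 med [ 0.5215 -0.2277  0.1173] rect [ 522. -229.] [ 9.4 35.7] 82.6
top1 green 109 med [ 0.5352 -0.1408  0.0087] rect
[... 474 characters left out ...]
342 0.1166] rect [490.4 132.8] [34.   7.3] 1.2
side1 any 127 med [0.4899 0.1346 0.1155] rect [491.7 132.9] [ 9.6 37.4] 86.9
side1 any 146 med [0.4871 0.1846 0.1158] rect [488.9 182.4] [37.1  9.8] 1.4
side1 any 166 med [0.4856 0.2341 0.1159] rect [487.2 232.2] [36.4  8.9] 3.0
side1 stand 3101 med [0.469  0.2124 0.0587] rect [489.3 186.7] [120.2 177.5] 2.6
side1 rack tab 59 med [ 0.5198 -0.2265  0.1141] rect [ 521.5 -227.9] [ 9.5 35.4] 79.6
side1 rack tab 61 med [ 0.5256 -0.1965  0.1147] rect [ 525.5 -198.7] [11.1 36.1] 80.1
side1 rack tab 63 med [ 0.5296 -0.1673  0.1145] rect [ 529.2 -168.7] [10.2 34.6] 77.3
side1 rack tab 74 med [ 0.536  -0.1081  0.1148] rect [ 538.4 -109.8] [10.7 36.9] 78.9
```

View pics/crop1.png

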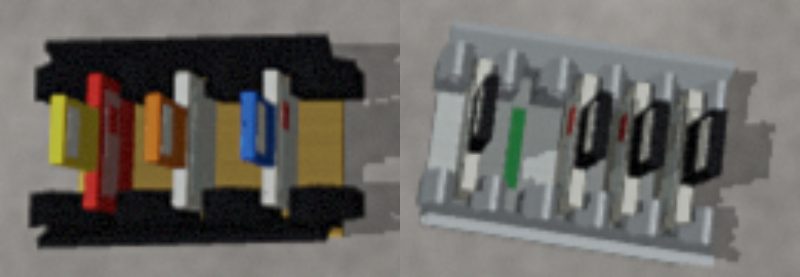

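Both views agree: blue tab at (0.491, 0.132) with yaw 2.7°, empty slot at (0.534, -0.140) with yaw -7.5°. The heights and sizes match the given ones. I'll turn the tool first.

Emit:
arm_command(
  moves=[0,0,-10.1,0,0,0,1,0,0,-10.1,0,0,0,1,0,0,-10.1,0,0,0,1,0,0,-10.1,0,0,0,1,0,0,-10.1,0,0,0,1,0,0,-10.1,0,0,0,1,0,0,-10.1,0,0,0,1,0,0,0,0,0,0,1,0,0,0,0,0,0,1,0,0,0,0,0,0,1],
  force=25,
)

```text
time_s: 1.35
ee_pos: [0.2132, -0.534, 0.2054]
ee_rot: [-2.175, -2.267, -0.0]
wrist_force: [-0.5, -0.3, 0.8]
grip_width: 0.0941
grip_force: 0.0
```

```bash
cat >> h.py <<'E'
def go(x,y,z,yaw):
    "remaining tool-frame shift (mm) and turn (deg) to a down pose whose tool y is at yaw deg in the world"
    s=env.observe(); R=cv2.Rodrigues(np.array(s['ee_rot']))[0]
    c,n=np.cos(np.radians(yaw)),np.sin(np.radians(yaw)); Y=np.array([c,n,0]);Z=np.array([0,0,-1.]); T=np.stack([np.cross(Y,Z),Y,Z],1)
    print('t',round(s['time_s'],2),'pos',np.round(s['ee_pos'],4),'shift',np.round(R.T@(np.array([x,y,z])-s['ee_pos'])*1000,1),'turn',np.round(np.degrees(cv2.Rodrigues(R.T@T)[0].ravel()),2),'shift after turn',np.round(T.T@(np.array([x,y,z])-s['ee_pos'])*1000,1),'w',round(s['grip_width'],4),'gf',round(s['grip_force'],2),'F',np.round(s['wrist_force'],2),'q',np.round(s['q'],2))
E
python3 -c "
from h import *
go(.491,.132,.205,2.7)"
```

```text
t 1.35 pos [ 0.2132 -0.534   0.2054] shift [6.538e+02 3.053e+02 5.000e-01] turn [-0.   -0.01 -0.32] shift after turn [6.522e+02 3.089e+02 4.000e-01] w 0.0941 gf 0.0 F [-0.53 -0.3   0.79] q [-1.31  0.28  1.51 -0.    1.36 -1.35]
```

Emit:
arm_command(
  moves=[0,0,-0.3,43.5,20.6,0,1,0,0,0,43.5,20.6,0,1,0,0,0,43.5,20.6,0,1,0,0,0,43.5,20.6,0,1,0,0,0,43.5,20.6,0,1,0,0,0,43.5,20.6,0,1,0,0,0,43.5,20.6,0,1,0,0,0,43.5,20.6,0,1,0,0,0,43.5,20.6,0,1,0,0,0,43.5,20.6,0,1],
)

```text
time_s: 2.6
ee_pos: [0.3987, -0.0883, 0.2058]
ee_rot: [2.168, 2.272, 0.0]
wrist_force: [0.5, -0.0, -0.1]
grip_width: 0.0945
grip_force: 0.0
```

Emit:
arm_command(
  moves=[0,0,0,43.5,20.6,0,1,0,0,0,43.5,20.6,0,1,0,0,0,43.5,20.6,0,1,0,0,0,43.5,20.6,0,1,0,0,0,30,15,0,1,0,0,0,10,5,0,1,0,0,0,0,0,20,1,0,0,0,0,0,10,1,0,0,0,0,0,0,1,0,0,0,0,0,0,1],
)

```text
time_s: 3.85
ee_pos: [0.4905, 0.1285, 0.176]
ee_rot: [2.168, 2.273, 0.001]
wrist_force: [-0.6, 0.5, 0.2]
grip_width: 0.0938
grip_force: 0.0
```

```bash
python3 -c "
from h import *
go(.491,.132,.078,2.7); m=env.camera_model('wrist'); print(m)
p,d,m=snap('wrist','w1')"
```

```text
t 3.85 pos [0.4905 0.1285 0.176 ] shift [ 3.5  0.6 98. ] turn [0.05 0.01 0.01] shift after turn [ 3.5  0.7 98. ] w 0.0938 gf 0.0 F [-0.59  0.53  0.24] q [ 0.12  0.19  1.69 -0.    1.25  0.07]
{'fx': 297.3186396354542, 'fy': 297.3186396354542, 'cx': 255.30789452695268, 'cy': 193.91006170855297, 'eye': array([0.4871236 , 0.19471264, 0.35501359]), 'rotation': array([-0.23258995, -0.00649561,  0.04662514])}
```

View pics/w1.png

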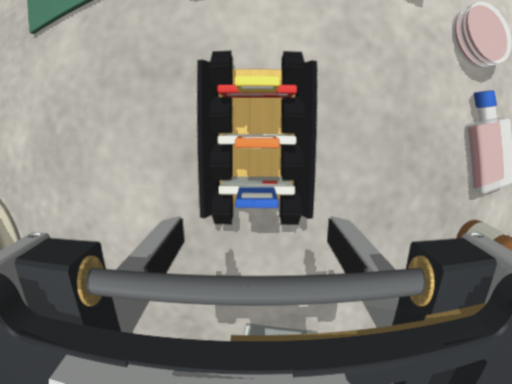

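The tab (about 257,198) is centred between the fingertips (183 and 328). Next: descend and close.

Emit:
arm_command(
  moves=[0,0,0,3.5,0.6,20,1,0,0,0,0,0,25,1,0,0,0,0,0,25,1,0,0,0,0,0,15,1,0,0,0,0,0,9,1,0,0,0,0,0,4,1,0,0,0,0,0,0,-1,0,0,0,0,0,0,-1,0,0,0,0,0,0,-1,0,0,0,0,0,0,-1],
  force=25,
)

```text
time_s: 5.15
ee_pos: [0.4908, 0.1325, 0.0777]
ee_rot: [2.167, 2.274, 0.001]
wrist_force: [0.1, 0.3, -0.1]
grip_width: 0.0575
grip_force: 0.0
```

Emit:
arm_command(
  moves=[0,0,0,0,0,0,-1,0,0,0,0,0,0,-1,0,0,0,0,0,0,-1,0,0,0,0,0,0,-1,0,0,0,0,0,0,-1,0,0,0,0,0,0,-1,0,0,0,0,0,0,-1,0,0,0,0,0,0,-1,0,0,0,0,0,0,-1,0,0,0,0,0,0,-1],
)

```text
time_s: 6.4
ee_pos: [0.4906, 0.1324, 0.0774]
ee_rot: [2.167, 2.274, -0.0]
wrist_force: [-0.2, 0.7, -0.4]
grip_width: 0.0356
grip_force: 25.0
```

```bash
python3 -c "
from h import *
go(.491,.132,.228,2.7)"
```

```text
t 6.4 pos [0.4906 0.1324 0.0774] shift [  -0.5    0.4 -150.6] turn [-0.01  0.01  0.06] shift after turn [  -0.5    0.4 -150.6] w 0.0356 gf 24.99 F [-0.21  0.74 -0.41] q [ 0.13  0.29  1.84 -0.    1.02  0.08]
```

Gripped at 35.6 mm. Lift slowly at first, then higher, turning toward the slot (-10.2° in the world, +10.2° about tool z).

Emit:
arm_command(
  moves=[0,0,0,0,0,-5,-1,0,0,0,0,0,-10,-1,0,0,0,0,0,-15,-1,0,0,0,0,0,-20,-1,0,0,0,0,0,-25,-1,0,0,0,0,0,-25,-1,0,0,0,0,0,-25,-1,0,0,0,0,0,-20,-1,0,0,0,0,0,-5,-1,0,0,0,0,0,0,-1],
)

```text
time_s: 7.65
ee_pos: [0.4906, 0.1324, 0.2278]
ee_rot: [2.167, 2.274, 0.001]
wrist_force: [-0.1, -0.6, -1.0]
grip_width: 0.0358
grip_force: 25.0
```

Emit:
arm_command(
  moves=[0,0,2,0,0,0,-1,0,0,2,0,0,0,-1,0,0,2,0,0,0,-1,0,0,2,0,0,0,-1,0,0,2.2,0,0,0,-1,0,0,0,0,0,0,-1,0,0,0,0,0,0,-1,0,0,0,0,0,0,-1,0,0,0,0,0,0,-1,0,0,0,0,0,0,-1],
)

```text
time_s: 8.9
ee_pos: [0.4906, 0.1325, 0.2274]
ee_rot: [2.361, 2.073, -0.0]
wrist_force: [-0.6, 0.0, -0.7]
grip_width: 0.0356
grip_force: 25.0
```

```bash
python3 -c "
from h import *
go(.534,-.140,.228,-7.5)
p,d,m=snap('wrist','w2'); snap('side','s2'); snap('top','t2')
b=cv2.imread('pics/side1.png')
a=cv2.imread('pics/s2.png'); cv2.imwrite('pics/m2.png',np.hstack([cv2.resize(p,(400,300)),cv2.resize(a[100:328,120:424],(400,300))]))"
```

```text
t 8.9 pos [0.4906 0.1325 0.2274] shift [-264.6   78.3   -0.5] turn [0.   0.01 0.06] shift after turn [-264.5   78.6   -0.6] w 0.0356 gf 24.99 F [-0.64  0.05 -0.71] q [ 0.13  0.16  1.6  -0.    1.38  0.26]
```

View pics/m2.png

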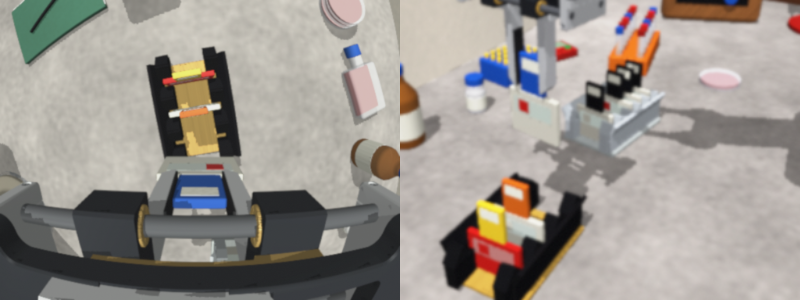

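The blue carrier is held upright by its tab. I'll measure any lean and offset in the grip from the side depth.

```bash
python3 - <<'E'
from h import *
W,p=cloud('s2'); x,y,z=[W[...,i] for i in range(3)]
f=np.load('s2.npz')
q=(abs(x-.49)<.05)&(y>.11)&(y<.16)&(z>.145)&(z<.28)&(f['d']>0)
P=W[q]; print(len(P),np.percentile(P,[1,50,99],axis=0).round(4))
for lo in np.arange(.15,.27,.01):
    s=P[(P[:,2]>lo)&(P[:,2]<lo+.01)]
    if len(s)>10: print(round(lo,2),len(s),'x',np.percentile(s[:,0],[2,98]).round(4),'y@x.491',(np.polyfit(s[:,0]-.491,s[:,1],1)).round(4))
W,p=cloud('t2'); h=cv2.cvtColor(p,cv2.COLOR_BGR2HSV)
for lo,hi in((.12,.2),(.2,.225)):
    q=(abs(W[...,0]-.491)<.05)&(abs(W[...,1]-.132)<.03)&(W[...,2]>lo)&(W[...,2]<hi); print('top',lo,q.sum(),np.percentile(W[q],[2,50,98],axis=0).round(4) if q.any() else'')
E
```

```text
2380 [[0.4529 0.1269 0.1597]
 [0.4879 0.136  0.2173]
 [0.5264 0.1465 0.2786]]
0.15 29 x [0.4539 0.525 ] y@x.491 [-0.1237  0.1349]
0.16 190 x [0.4532 0.5264] y@x.491 [-0.1146  0.1351]
0.17 189 x [0.4531 0.5256] y@x.491 [-0.1182  0.1351]
0.18 190 x [0.453  0.5267] y@x.491 [-0.1145  0.1351]
0.19 205 x [0.453  0.5273] y@x.491 [-0.1093  0.1354]
0.2 208 x [0.4526 0.5258] y@x.491 [-0.1071  0.1354]
0.21 231 x [0.4531 0.5262] y@x.491 [-0.1156  0.1343]
0.22 108 x [0.4704 0.5115] y@x.491 [-0.0647  0.1354]
0.23 176 x [0.4611 0.5187] y@x.491 [-0.0714  0.1372]
0.24 212 x [0.4602 0.5193] y@x.491 [-0.0675  0.1374]
0.25 220 x [0.4601 0.5207] y@x.491 [-0.0675  0.1376]
0.26 248 x [0.4598 0.5197] y@x.491 [-0.0986  0.1364]
0.27 174 x [0.4598 0.5213] y@x.491 [-0.0947  0.1371]
top 0.12 403 [[0.4534 0.1233 0.1598]
 [0.4888 0.1281 0.1799]
 [0.5254 0.1331 0.1996]]
top 0.2 336 [[0.4536 0.1233 0.2004]
 [0.4877 0.1282 0.2122]
 [0.5266 0.1386 0.2231]]
```

Emit:
arm_command(
  moves=[0,0,0,-12,3.5,0,-1,0,0,0,-30,9,0,-1,0,0,0,-35,10.5,0,-1,0,0,0,-35,10.5,0,-1,0,0,0,-35,10.5,0,-1,0,0,0,-35,10.5,0,-1,0,0,0,-35,10.5,0,-1,0,0,0,-30,9,0,-1,0,0,0,-13,4,0,-1,0,0,0,-4,1,0,-1],
)

```text
time_s: 10.3
ee_pos: [0.5346, -0.1401, 0.2273]
ee_rot: [-2.362, -2.071, -0.0]
wrist_force: [0.5, 0.2, -0.5]
grip_width: 0.0359
grip_force: 25.0
```

Emit:
arm_command(
  moves=[0,0,0,0,0,5,-1,0,0,0,0,0,10,-1,0,0,0,0,0,10,-1,0,0,0,0,0,5,-1,0,0,0,0,0,0,-1,0,0,0,0,0,0,-1,0,0,0,0,0,0,-1,0,0,0,0,0,0,-1,0,0,0,0,0,0,-1,0,0,0,0,0,0,-1],
)

```text
time_s: 11.55
ee_pos: [0.5348, -0.1396, 0.1975]
ee_rot: [2.361, 2.072, 0.0]
wrist_force: [0.0, -0.3, -0.1]
grip_width: 0.036
grip_force: 25.0
```

```bash
python3 - <<'E'
from h import *
go(.5345,-.1395,.078,-7.5)
snap('top','t3'); p,d,m=snap('wrist','w3')
a,_,_=snap('side','s3')
cv2.imwrite('pics/m3.png',np.hstack([cv2.resize(p,(400,300)),cv2.resize(a[100:220,210:370],(400,300))]))
# rack from the side: gap geometry of held carrier vs neighbours
W,_=cloud('s3'); x,y,z=[W[...,i] for i in range(3)]
u=np.array([np.cos(np.radians(-7.5)),np.sin(np.radians(-7.5))]); n=np.array([-u[1],u[0]])
c=np.array([.534,-.140]); a_=(x-c[0])*u[0]+(y-c[1])*u[1]; b_=(x-c[0])*n[0]+(y-c[1])*n[1]
q=(abs(b_)<.02)&(abs(a_)<.05)&(z>.124)&(z<.2)
for lo in np.arange(.12,.19,.01):
    s=q&(z>lo)&(z<lo+.01)
    if s.sum()>8: print(round(lo,2),s.sum(),'along',np.percentile(a_[s],[2,98]).round(4),'across',np.percentile(b_[s],[5,50,95]).round(4))
E
```

```text
t 11.55 pos [ 0.5348 -0.1396  0.1975] shift [ 1.000e-01 -3.000e-01  1.195e+02] turn [0.01 0.01 0.06] shift after turn [  0.   -0.3 119.5] w 0.036 gf 24.99 F [ 0.02 -0.25 -0.1 ] q [-0.38  0.25  1.57 -0.    1.33 -0.25]
0.12 28 along [-0.0367  0.031 ] across [0.0006 0.0028 0.0041]
0.13 120 along [-0.0375  0.0375] across [0.0009 0.0032 0.0049]
0.14 120 along [-0.0372  0.0379] across [0.0005 0.0031 0.0051]
0.15 122 along [-0.037   0.0371] across [0.0007 0.0032 0.0049]
0.16 129 along [-0.0375  0.0378] across [0.0013 0.0035 0.0057]
0.17 131 along [-0.0372  0.0379] across [0.001  0.0035 0.0053]
0.18 130 along [-0.0361  0.0362] across [-0.0018  0.0027  0.0047]
0.19 68 along [-0.0216  0.0212] across [0.0004 0.003  0.0083]
```

View pics/m3.png

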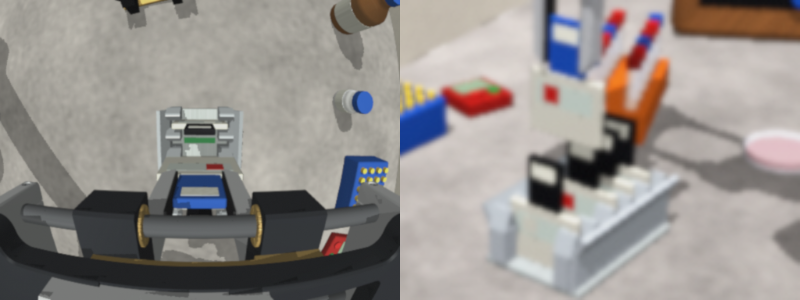

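Emit:
arm_command(
  moves=[0,0,0,0.7,0,10,-1,0,0,0,0,0,15,-1,0,0,0,0,0,15,-1,0,0,0,0,0,12,-1,0,0,0,0,0,9,-1,0,0,0,0,0,7,-1,0,0,0,0,0,6,-1,0,0,0,0,0,4,-1,0,0,0,0,0,4,-1,0,0,0,0,0,0,-1],
)

```text
time_s: 12.95
ee_pos: [0.5347, -0.1388, 0.1153]
ee_rot: [-2.361, -2.072, 0.0]
wrist_force: [-0.4, -0.4, -0.6]
grip_width: 0.0356
grip_force: 25.0
```

Emit:
arm_command(
  moves=[0,0,0,0,0,2,-1,0,0,0,0,0,2,-1,0,0,0,0,0,2,-1,0,0,0,0,0,2,-1,0,0,0,0,0,1,-1,0,0,0,0,0,1,-1,0,0,0,0,0,0,-1,0,0,0,0,0,0,-1,0,0,0,0,0,0,-1,0,0,0,0,0,0,-1],
)

```text
time_s: 14.2
ee_pos: [0.5349, -0.1389, 0.1055]
ee_rot: [2.361, 2.073, -0.0]
wrist_force: [0.1, -0.3, -1.5]
grip_width: 0.0359
grip_force: 25.0
```

```bash
python3 - <<'E'
from h import *
go(.5345,-.139,.078,-7.5); print(np.round(env.observe()['torque'],2))
E
```

```text
t 14.2 pos [ 0.5349 -0.1389  0.1055] shift [-0.2 -0.4 27.5] turn [0.   0.   0.06] shift after turn [-0.2 -0.4 27.5] w 0.0359 gf 24.99 F [ 0.1  -0.28 -1.53] q [-0.38  0.32  1.71 -0.    1.12 -0.25]
[-0.01 -0.08 -0.05]
```

The foot is in the straight groove with no load. I'll lower the rest of the way.

Emit:
arm_command(
  moves=[0,0,0,0,0,3,-1,0,0,0,0,0,4,-1,0,0,0,0,0,4,-1,0,0,0,0,0,4,-1,0,0,0,0,0,4,-1,0,0,0,0,0,3,-1,0,0,0,0,0,2,-1,0,0,0,0,0,1,-1,0,0,0,0,0,0,-1,0,0,0,0,0,0,-1],
)

```text
time_s: 15.45
ee_pos: [0.535, -0.1389, 0.0806]
ee_rot: [2.361, 2.072, 0.0]
wrist_force: [-0.4, -0.5, -1.2]
grip_width: 0.0358
grip_force: 25.0
```

Emit:
arm_command(
  moves=[0,0,0,0,0,1,-1,0,0,0,0,0,1,-1,0,0,0,0,0,0.5,-1,0,0,0,0,0,0,-1,0,0,0,0,0,0,-1,0,0,0,0,0,0,-1,0,0,0,0,0,0,-1,0,0,0,0,0,0,-1,0,0,0,0,0,0,-1,0,0,0,0,0,0,-1],
)

```text
time_s: 16.7
ee_pos: [0.5349, -0.1388, 0.078]
ee_rot: [2.361, 2.073, -0.0]
wrist_force: [-0.5, -0.3, -0.6]
grip_width: 0.036
grip_force: 25.0
```

```bash
python3 - <<'E'
from h import *
go(.5345,-.139,.078,-7.5)
p,d,m=snap('side','s4'); cv2.imwrite('pics/s4c.png',cv2.resize(p[120:225,220:360],(640,480),interpolation=cv2.INTER_CUBIC))
E
```

```text
t 16.7 pos [ 0.5349 -0.1388  0.078 ] shift [-0.2 -0.3 -0. ] turn [0.   0.   0.06] shift after turn [-0.2 -0.3 -0. ] w 0.036 gf 24.99 F [-0.48 -0.3  -0.58] q [-0.38  0.34  1.75 -0.    1.05 -0.25]
```

View pics/s4c.png

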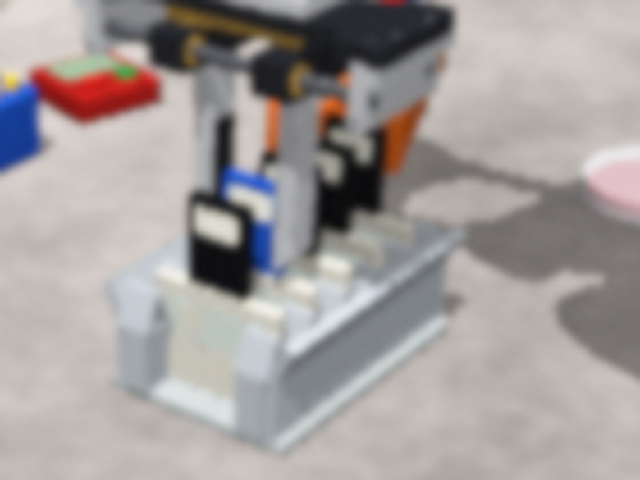

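The carrier is in the slot at home height and still held. I'll go down one more mm to touch, then release and retreat.

Emit:
arm_command(
  moves=[0,0,0,0,0,0.6,-1,0,0,0,0,0,0.4,-1,0,0,0,0,0,0,-1,0,0,0,0,0,0,-1,0,0,0,0,0,0,-1,0,0,0,0,0,0,0.3,0,0,0,0,0,0,0.3,0,0,0,0,0,0,0.3,0,0,0,0,0,0,0.3,0,0,0,0,0,0,0.3],
)

```text
time_s: 18.0
ee_pos: [0.5349, -0.1389, 0.0769]
ee_rot: [2.361, 2.073, -0.0]
wrist_force: [0.3, 0.7, -0.7]
grip_width: 0.0613
grip_force: 0.0
```

Emit:
arm_command(
  moves=[0,0,0,0,0,0,0.3,0,0,0,0,0,0,0.3,0,0,0,0,0,-5,0.3,0,0,0,0,0,-15,0.3,0,0,0,0,0,-25,0.3,0,0,0,0,0,-30,0.3,0,0,0,0,0,-30,0.3,0,0,0,0,0,-20,0.3,0,0,0,0,0,-5,0.3,0,0,0,0,0,0,0.3],
)

```text
time_s: 19.25
ee_pos: [0.5348, -0.1388, 0.2073]
ee_rot: [2.36, 2.072, 0.0]
wrist_force: [0.2, 0.0, -1.5]
grip_width: 0.061
grip_force: 0.0
```

```bash
python3 - <<'E'
from h import *
go(.5345,-.139,.078,-7.5)
p,d,m=snap('side','s5'); cv2.imwrite('pics/s5c.png',cv2.resize(p[120:225,220:360],(640,480),interpolation=cv2.INTER_CUBIC))
W,p=cloud('s5'); x,y,z=[W[...,i] for i in range(3)]
q=(abs(x-.53)<.05)&(y<-.08)&(y>-.26)&(z>.108)&(z<.13); k,l=cv2.connectedComponents(q.astype(np.uint8))
for i in range(1,k):
    P=W[l==i]
    if len(P)>15:
        r=cv2.minAreaRect((P[:,:2]*1000).astype(np.float32)); print(len(P),np.percentile(P[:,2],95).round(4),np.round(r[0],1),np.round(r[1],1),round(r[2],1))
E
```

```text
t 19.25 pos [ 0.5348 -0.1388  0.2073] shift [ -0.2  -0.4 129.3] turn [0.04 0.01 0.06] shift after turn [ -0.2  -0.3 129.3] w 0.061 gf 0.0 F [ 0.24  0.01 -1.49] q [-0.38  0.24  1.55 -0.    1.35 -0.25]
205 0.1175 [ 525.7 -199. ] [70.8 36.8] 82.8
146 0.1175 [ 537.2 -123.8] [39.  36.4] 82.9
```

View pics/s5c.png

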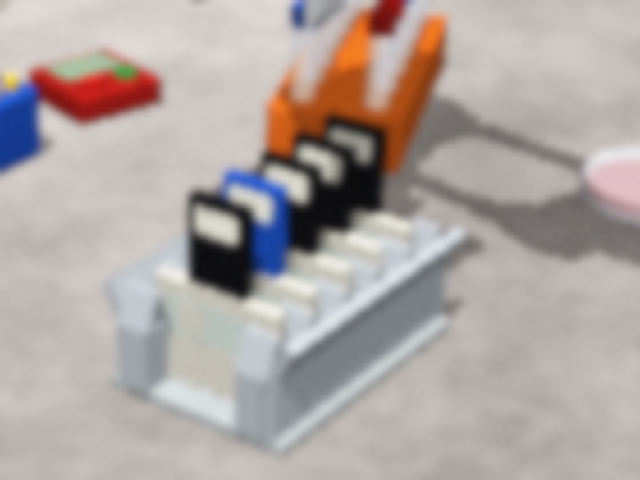

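The blue carrier stands upright in line with the others, its top at the same height. The gripper is clear.

```bash
python3 -c "
from workcell import env
print(env.sign_off())"
```

```text
the job is handed in; nothing more can be done
None
```

The blue-tabbed carrier is fully down and upright in the empty rack slot; I held it until it was seated, then released it. The black-tabbed carriers are still in their slots. I handed the job in at about 19 s; the hand-in returned no verdict.

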